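Change the model at the suction unit and draw the nozzle down to it

TASK

Change over the desktop suction unit to the blue plaster model. Take the trimmed cream model off the round mat under the wand and stand it, teeth up, on a free spot of the bench beside the unit; stand the blue model (the one within reach, not the one at the far right end of the bench), teeth up, in the middle of the mat and let go of it. Then squeeze in both spring buttons of the wand and draw its outer tube with the nozzle down to the next hole, so that both buttons spring out there again. The nozzle must not touch the blue model, and the other model, the jars and the bowl stay where they are.

Things in the scene. Friction and masses are not known exactly. Their poses are not given: they have to be found in the camera images.
- suction: Suction unit, fixed: grey base plate 310 x 150 x 12 mm (70 mm before to 240 mm behind the mat's centre), round dark mat in front, white housing behind (90 x 130 mm, 90 mm high, centred 188 mm behind the mat's centre); from it a 25 mm pipe rises, bends over (top 272 mm) and comes down as the wand. Origin: on the bench under the mat's centre; x from mat to housing, y left, z up
- mat_centre (a point): Centre of the round mat's top face, 15 mm above the bench; mat 120 mm across; axes as body suction. The wand's axis lies in this xz plane, passes through this point and rises from it at 60 degrees above level, along (0.5, 0, 0.866)
- buttons (a point): Fixed point on the wand's axis midway between its two brass spring buttons, 165 mm up the wand from mat_centre (82 mm behind it, 143 mm above it); axes as body suction. The buttons sit on the fixed inner tube, one on each flank (left +y, right -y), and stand out through holes of the outer tube: 12 mm in diameter, round heads, 44 mm over both heads
- wand: Outer tube with the black flared nozzle (42 mm long, 52 mm across its mouth). Origin: centre of the mouth, on the wand's axis 105 mm from mat_centre as found; z up the wand. Three holes 40 mm apart: the buttons now stand in the lowest; in the next one the mouth is 65 mm from mat_centre (1.5 mm play). Locked while the buttons are out; else slides with 5 N friction, stays where left
- button_left (a joint): Left button, m: 0 out (5 mm proud), 0.005 flush with the rib, 0.0075 under the tube's wall; spring 3 N out, 6 N under. The outer tube, 30 mm round, has a flat rib 22 mm wide on each flank, 34 mm over both ribs. Pads that pinch across the ribs at the buttons press both flush and grip the tube; drawn along the wand, it then slides over the round heads
- button_right (a joint): Right spring button, the same
- model_blue: Light blue plaster jaw model, 0.12 kg, teeth up, 62 x 71 mm, 29 mm high (base 18 mm, teeth above). Origin: centre of the underside, z up; x runs from the front of the arch to the heel. Flat faces at x = -28 mm (28 mm wide) and x = +30 mm (40 mm wide) can be pinched along x (58 mm); flanks (x = -13 to +20 mm) are 63 to 70 mm apart along y
- model_upper: Cream plaster jaw model that stands on the mat at the start, teeth up; size, weight and frame as model_blue. To be moved off: anywhere on the bare bench, clear of the base plate
- model_lower: Another cream plaster jaw model, standing on the bench, same size and frame; leave alone
- spray_bottle: Tall white spray bottle with red head, fixed; foot 66 x 84 mm, 322 mm high; origin about under its middle
- jar_red: White jar with red lid, 50 mm across, 51 mm high; origin under its centre; leave alone
- jar_black: Dark jar with black lid, 57 mm across, 63 mm high; origin under its centre; leave alone
- bowl: Mottled green rubber mixing bowl, 144 mm across, 106 mm high; origin under its centre; leave alone

How it is judged:
By the outcome, as a careful person would: the job done as asked, in the order asked, and still so for the second after the job is handed in, with the robot touching nothing.
It also fails if it takes over 61 s, if anything falls off the work surface, if the arm or the gripper's body presses on something with over 40 N, if the wrist force passes 120 N, or if a joint passes its speed limit or range.

ROBOT

A 6-joint arm with a two-finger parallel gripper is mounted at the origin on a cart in front of the work surface, level with it; the furniture and walls round the work are solid. World frame = base frame: x ahead of the robot, y to its left, z up, the work surface at z = 0. Lengths are in m, angles in rad, forces in N, time in s.
With the tool pointing down it reaches from about 0.3 to 0.875 m from the base axis. Payload 4.2 kg.
Tool frame: the origin (TCP) lies midway between the tips of the shut fingers; the grasp point (between the pads) lies 19 mm behind it; z points along the fingers, y is the line along which they close (so a half turn about z gives the same grasp; the last joint's range is limited). The gripper opens to 85 mm and grips with 20 to 120 N. Pads are 22 mm wide; open, the fingers measure 114 mm over their backs; the gripper's body (76 mm by 85 mm) begins 54 mm behind the grasp point. The pads swing forward as they close: fully open they stand 13 mm farther back than shut.
Start: joints at [-1.264, 0.32, 1.565, -0, 1.257, -0.02], TCP at [0.185, -0.545, 0.231] pointing down, gripper open.
Joint ranges: [-3.11, 3.11], [-0.84, 2.01], [0.21, 2.61], [-1.34, 4.49], [0.05, 2.63], [-2.56, 2.56]. Speed limits (rad/s): [2.57, 2.57, 3.14, 3.14, 3.14, 3.14].

INTERFACE

Orientations are given as a unit quaternion [w, x, y, z].
In Python, from station import manip, vision, hand gives the robot as it stands (manip), with the cameras (vision) and the gripper (hand). Calls block until the motion is done:
- manip.reach(position, orientation): joint-space move of the TCP to a pose.
- manip.move_straight(position, ori=None, vel=0.15, until_force=None): straight line of the TCP; ori=None keeps the orientation; vel is the mean speed in m/s. With until_force (N) it stops when the force on the tool has changed by that much, and returns True; else False.
- manip.movej(angles): joint-space move.
- hand.grip(opening, force=None): opening from 0.0 (shut) to 1.0 (fully open); force is the grip in N (None keeps the last); returns when the fingers have stopped.
- manip.pause(seconds).
- manip.solve_ik(position, orientation): joint angles nearest the present ones, or None.
- vision.read_camera(name): name is "side" or "top" or "wrist"; returns a dict with "frame" (400x640x3 uint8, red, green, blue), "K" (3x3 intrinsics, pixels), "position" and "orientation" of the camera in the world. Camera axes: x right, y down, z forward; pixel columns grow to the right and rows downward; lengths in m; the calibration is good to about 2 mm. A picture is of the moment at which its call begins. There is no depth.
A pose or a line that the arm cannot do raises manip.PlanningError and nothing moves.
- manip.close_job(): hands the job in; it is judged then, once.
Readings, each from a call of its own:
- manip.get_time(): time.
- manip.get_qpos(): joint angles.
- manip.get_joint_vel(): joint speeds.
- manip.get_tau(): joint torques, N m.
- manip.get_tool_pos(): TCP position.
- manip.get_tool_rot(): TCP orientation.
- manip.get_ft_force(): force on the tool from outside, world axes, zero at the start.
- manip.get_torque(): the same for the moment, N m.
- manip.get_opening(): opening from 0.0 (shut) to 1.0 (fully open).
- manip.get_grasp_force(): force on a finger pad.
Only numpy, scipy, OpenCV 4.12 (cv2) and the standard library are available. Lean on these libraries where they do the work, as an engineer would, in place of code of your own. Each camera call takes 0.05 s, during which the arm holds its last target. There are 200 camera calls.

## Working session

There is one attempt and no reset: what is moved stays moved. The work goes in short steps, each a Python script; the robot and the scene stay as the last script left them, time stands still between calls to the robot, and variables do not carry over. Pictures are saved under pics/ and viewed, at most 10 in all, crops included, and the job is handed in when it is done.

```bash
mkdir -p pics; ls; python3 - <<'E'
from station import manip, vision, hand
import cv2
for n in("side","top"):
    r=vision.read_camera(n);cv2.imwrite(f"pics/{n}0.png",r["frame"][:,:,::-1]);print(n,r["K"].tolist(),r["position"],r["orientation"])
print(manip.get_time())
E
```

```text
pics
station.py
side [[418.6791160745468, 0.0, 319.8370495888466], [0.0, 418.6791160745468, 201.75286803193302], [0.0, 0.0, 1.0]] [0.34224621 0.88718466 0.70292622] [ 0.05102244 -0.10979634  0.86683613 -0.48366993]
top [[364.1785603075589, 0.0, 322.2430939487617], [0.0, 364.1785603075589, 196.72390349606462], [0.0, 0.0, 1.0]] [ 0.41449583 -0.00805601  1.21148083] [-0.04375926  0.7144787  -0.69548417  0.06250672]
0.1
```

View pics/side0.png

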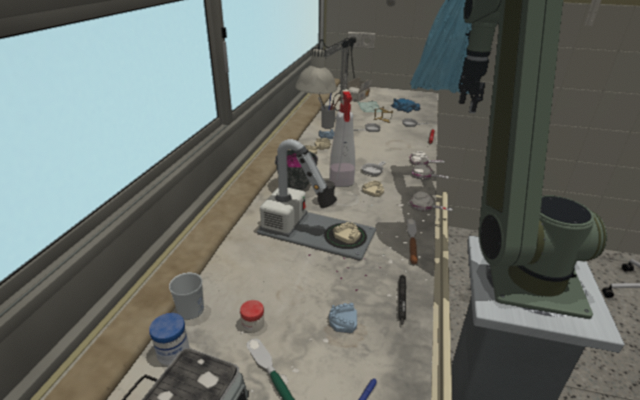

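View pics/top0.png

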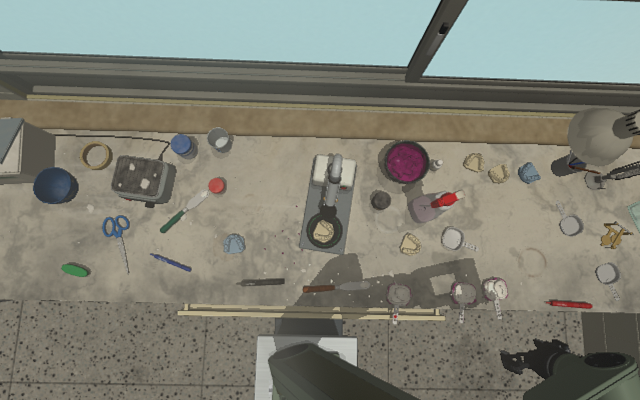

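The top view has the unit with its mat near (324,231) and the cream model on it. The blue model is near (234,243), the other cream model near (410,243), the bowl near (407,162) and the spray bottle near (435,205). I'll enlarge the two models.

```bash
python3 - <<'E'
import cv2,numpy as np
t=cv2.imread("pics/top0.png");s=cv2.imread("pics/side0.png")
def c(im,x,y,w,h,z):
    o=cv2.resize(im[y:y+h,x:x+w],None,fx=z,fy=z,interpolation=cv2.INTER_CUBIC)
    return o
a=c(t,290,140,80,120,5)  # 400x600
b=c(t,204,215,60,60,5)   # 300
d=c(s,300,285,80,60,5)
o=np.zeros((600,800,3),np.uint8);o[:,:400]=a;o[:300,400:700]=b;o[300:600,400:800]=d
cv2.imwrite("pics/crop1.png",o)
E
```

```text
(no output)
```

View pics/crop1.png

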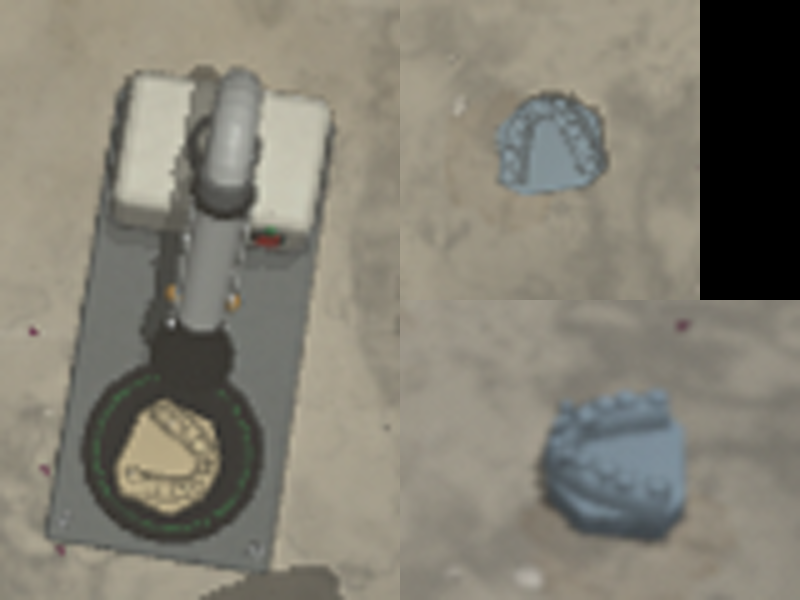

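```bash
cat > h.py <<'E'
from station import manip, vision, hand
import numpy as np, cv2
from scipy.spatial.transform import Rotation as R
CAM={"top":([[364.1785603,0,322.24309],[0,364.17856,196.7239],[0,0,1]],[0.41449583,-0.00805601,1.21148083],[-0.04375926,0.7144787,-0.69548417,0.06250672]),
"side":([[418.679116,0,319.83705],[0,418.679116,201.752868],[0,0,1]],[0.34224621,0.88718466,0.70292622],[0.05102244,-0.10979634,0.86683613,-0.48366993])}
def rq(q): return R.from_quat([q[1],q[2],q[3],q[0]])
def quat(r): x,y,z,w=r.as_quat(); return [w,x,y,z]
def pix2plane(K,p,q,uv,z):
    uv=np.atleast_2d(uv).astype(float); d=np.c_[uv,np.ones(len(uv))]@np.linalg.inv(np.array(K)).T
    d=rq(q).apply(d); p=np.array(p); return p+d*((z-p[2])/d[:,2])[:,None]
def proj(K,p,q,X):
    c=rq(q).inv().apply(np.atleast_2d(X)-np.array(p)); h=c@np.array(K).T; return h[:,:2]/h[:,2:]
def tool(z,y):  # orientation from tool z and closing line y
    z=np.array(z,float);z/=np.linalg.norm(z);y=np.array(y,float);y-=z*(y@z);y/=np.linalg.norm(y)
    return R.from_matrix(np.c_[np.cross(y,z),y,z])
def snap(n,f):
    r=vision.read_camera(n);cv2.imwrite("pics/"+f,cv2.cvtColor(r["frame"],cv2.COLOR_RGB2BGR));return r
E
python3 - <<'E'
from h import *
T=CAM["top"]
f=lambda u,v,z:pix2plane(*T,[[290+u/5-.4,140+v/5-.4]],z)[0].round(4)
g=lambda u,v,z:pix2plane(*T,[[204+(u-400)/5-.4,215+v/5-.4]],z)[0].round(4)
print("plate",f(48,538,.012),f(270,572,.012)); print("housing top corners",f(130,73,.102),f(332,105,.102),f(112,218,.102),f(310,235,.102))
print("mat L,R,bottom",f(84,452,.015),f(263,452,.015),f(173,541,.015))
print("buttons",f(172,293,.158),f(233,302,.158))
print("cream",[f(*p,.03) for p in[(152,402),(118,480),(210,490),(218,450)]])
print("blue heel",g(504,193,.0),g(598,187,0.0),"front",g(552,93,.018),"sides",g(498,140,.018),g(607,150,.018))
S=CAM["side"]; s=lambda u,v,z:pix2plane(*S,[[300+(u-400)/5-.4,285+(v-300)/5-.4]],z)[0].round(4)
print("blue side: base heel corner",s(655,540,0),"front low",s(548,480,0),"bottom",s(575,525,0),"top heel",s(683,430,.018),s(668,395,.029))
E
```

```text
plate [0.4283 0.0333 0.012 ] [ 0.41  -0.112  0.012]
housing top corners [ 0.7173 -0.0113  0.102 ] [ 0.7008 -0.1385  0.102 ] [ 0.6245 -0.0027  0.102 ] [ 0.6175 -0.1258  0.102 ]
mat L,R,bottom [0.4846 0.0115 0.015 ] [ 0.4877 -0.1059  0.015 ] [ 0.4284 -0.0482  0.015 ]
buttons [ 0.5704 -0.0393  0.158 ] [ 0.5661 -0.0752  0.158 ]
cream [array([ 0.5173, -0.0318,  0.03  ]), array([ 0.4663, -0.0112,  0.03  ]), array([ 0.4614, -0.0708,  0.03  ]), array([ 0.4873, -0.0754,  0.03  ])]
blue heel [0.4029 0.2768 0.    ] [0.4083 0.216  0.    ] front [0.4679 0.2458 0.018 ] sides [0.4368 0.2786 0.018 ] [0.4321 0.2082 0.018 ]
blue side: base heel corner [0.4127 0.2776 0.    ] front low [0.464  0.2568 0.    ] bottom [0.4473 0.2783 0.    ] top heel [0.4099 0.23   0.018 ] [0.4187 0.2219 0.029 ]
```

```bash
cat >> h.py <<'E'
yaw=np.deg2rad(-7.2); M=np.array([.4886,-.0475,.015]); RS=R.from_euler('z',yaw)
W=lambda v:M+RS.apply(v)   # suction axes, relative to mat centre
t=np.deg2rad(38)
def lean(phi): # tool leaning: horizontal heading phi (world), closing line perpendicular
    h=np.array([np.cos(phi),np.sin(phi),0]); return tool(np.sin(t)*h-np.cos(t)*np.array([0,0,1]),[-h[1],h[0],0])
WO=tool(RS.apply([.866,0,-.5]),RS.apply([0,1,0]))
flip=lambda r:r*R.from_euler('z',np.pi)
E
python3 - <<'E'
from h import *
def ck(n,p,r):
    for k,q in(("",r),("flip",flip(r))):
        s=manip.solve_ik(list(p),quat(q)); print(n,k,None if s is None else np.round(s,2))
phi=np.deg2rad(68-90)
r=lean(phi);z=r.apply([0,0,1]); g=np.array([.4805,-.049,.021])
ck("cream",g,r);ck("cream pre",g-.1*z,r)
ck("place",M+[0,0,.006],lean(yaw))
for d in(90,-90):
    r=lean(np.deg2rad(d+3)); ck(f"blue{d}",[.436,.245,.006],r);ck("pre",np.array([.436,.245,.006])-.08*r.apply([0,0,1]),r)
b=W([.0825,0,.143]);z=WO.apply([0,0,1]);ax=RS.apply([.5,0,.866])
ck("wand",b+.017*z,WO);ck("wandpre",b-.08*z,WO);ck("down",b+.017*z-.04*ax,WO)
for p in([.43,.12],[.42,-.2],[.5,.12],[.45,.13]): ck(f"drop{p}",p+[.006],lean(phi))
E
```

```text
cream  [0.04 0.4  2.52 3.74 0.47 1.37]
cream flip [ 0.04  0.4   2.52  3.74  0.47 -1.77]
cream pre  [0.15 0.11 2.53 4.44 0.33 0.72]
cream pre flip [ 0.15  0.11  2.53  4.44  0.33 -2.42]
place  [-0.12  0.4   2.53  3.15  0.45  1.57]
place flip [-0.12  0.4   2.53  3.15  0.45 -1.58]
blue90  [0.08 0.54 2.19 1.12 0.75 2.2 ]
blue90 flip [ 0.08  0.54  2.19  1.12  0.75 -0.94]
pre  [-0.03  0.42  2.14  0.91  0.89  2.36]
pre flip [-0.03  0.42  2.14  0.91  0.89 -0.78]
blue-90  [ 0.78  0.68  1.79 -0.51  1.2   1.05]
blue-90 flip [ 0.78  0.68  1.79 -0.51  1.2  -2.09]
pre  [ 0.84  0.64  1.66 -0.46  1.37  1.  ]
pre flip [ 0.84  0.64  1.66 -0.46  1.37 -2.14]
wand  [-0.12  0.31  2.45  3.15  0.66  1.57]
wand flip [-0.12  0.31  2.45  3.15  0.66 -1.58]
wandpre  [-0.11  0.07  2.55  3.16  0.52  1.56]
wandpre flip [-0.11  0.07  2.55  3.16  0.52 -1.58]
down  [-0.12  0.39  2.53  3.15  0.83  1.57]
down flip [-0.12  0.39  2.53  3.15  0.83 -1.57]
drop[0.43, 0.12]  [0.63 0.46 2.5  4.39 0.58 1.28]
drop[0.43, 0.12] flip [ 0.63  0.46  2.5   4.39  0.58 -1.86]
drop[0.42, -0.2]  [-0.53  0.45  2.6   2.97  0.57  1.6 ]
drop[0.42, -0.2] flip [-0.53  0.45  2.6   2.97  0.57 -1.54]
drop[0.5, 0.12]  [0.52 0.49 2.36 4.43 0.53 1.11]
drop[0.5, 0.12] flip [ 0.52  0.49  2.36  4.43  0.53 -2.04]
drop[0.45, 0.13]  [0.61 0.47 2.45 4.44 0.57 1.21]
drop[0.45, 0.13] flip [ 0.61  0.47  2.45  4.44  0.57 -1.93]
```

```bash
sed -i 's/deg2rad(38)/deg2rad(28)/' h.py; python3 - <<'E'
from h import *
def ck(n,p,r):
    s=manip.solve_ik(list(p),quat(r)); print(n,None if s is None else np.round(s,2))
phi=np.deg2rad(68-90)
r=lean(phi); g=np.array([.4805,-.049,.021])
ck("cream",g,r);ck("cream pre",g+[-.04,.01,.08],r)
ck("place",M+[0,0,.006],lean(yaw));ck("place pre",M+[-.04,0,.08],lean(yaw))
for d in(90,-90):
    r=lean(np.deg2rad(d+3)); ck(f"blue{d}",[.436,.245,.006],r);ck("pre",np.array([.436,.245,.006])-.08*r.apply([0,0,1]),r)
for p in([.43,.12],[.42,-.2],[.5,.12],[.5,-.2]): ck(f"drop{p}",p+[.006],lean(phi))
r=lean(yaw);p=M+[-.06,0,.14];s=manip.solve_ik(list(p),quat(r));print(s)
manip.reach(list(p),quat(r))
w=snap("wrist","w0.png");print(w["K"].tolist(),w["position"].tolist(),w["orientation"].tolist(),manip.get_time(),manip.get_tool_pos())
import json;json.dump([w["K"].tolist(),w["position"].tolist(),w["orientation"].tolist()],open("w0.json","w"))
E
```

```text
cream [-0.01  0.35  2.39  4.37  0.18  0.68]
cream pre [ 0.02  0.12  2.37 -0.76  0.27 -0.47]
place [-0.12  0.35  2.39  3.18  0.09  1.54]
place pre [-0.13  0.13  2.38  0.03  0.14 -1.6 ]
blue90 [0.19 0.48 2.16 0.9  0.64 2.5 ]
pre None
blue-90 [ 0.72  0.61  1.85 -0.44  1.05  0.96]
pre [ 0.77  0.54  1.73 -0.38  1.23  0.92]
drop[0.43, 0.12] None
drop[0.42, -0.2] [-0.51  0.37  2.46  2.82  0.19  1.78]
drop[0.5, 0.12] None
drop[0.5, -0.2] [-0.41  0.43  2.3   2.99  0.08  1.7 ]
[-0.14308707 -0.02249378  2.3200465   0.02350203  0.35550078 -1.60821357]
[[312.25749465204143, 0.0, 317.3151719853755], [0.0, 312.25749465204143, 195.74440153471062], [0.0, 0.0, 1.0]] [0.29367348821231676, -0.030189586860482273, 0.24446988560948246] [0.2920398690756696, 0.6908847511208017, 0.6090435448927211, 0.2577924280569965] 2.1583 [ 0.42913065 -0.04802001  0.15526995]
```

View pics/w0.png

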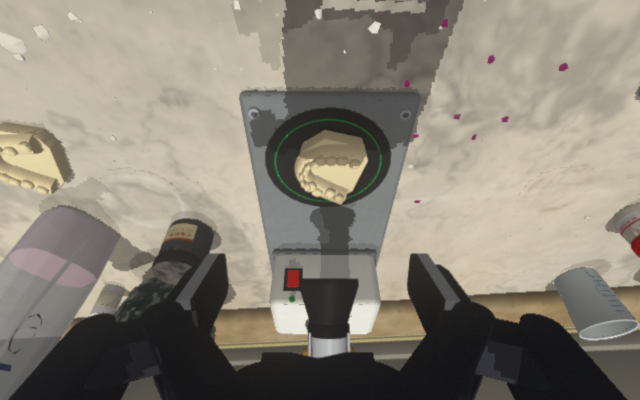

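The wrist picture shows the mat centred near (329,157), with the cream model's arch front at about (297,175) and its heel on the right from about (367,153) to (344,203). I'll rectify this view to a metric map with my pose guess overlaid.

```bash
python3 - <<'E'
from h import *
import json
w=json.load(open("w0.json")); 
def rect(im,cam,c,z,half,N):
    # map: up = +x world, left = +y world
    j,i=np.meshgrid(np.arange(N),np.arange(N)); s=2*half/N
    X=np.c_[(c[0]+half-i.ravel()*s),(c[1]+half-j.ravel()*s),np.full(N*N,z)]
    uv=proj(*cam,X).astype(np.float32).reshape(N,N,2)
    return cv2.remap(im,uv[...,0],uv[...,1],cv2.INTER_CUBIC)
def draw(o,c,half,N,pts,col):
    p=np.array([[(c[1]+half-y)*N/2/half,(c[0]+half-x)*N/2/half] for x,y in pts]); cv2.polylines(o,[p.round().astype(int)],True,col,1)
def model(cx,cy,a):
    L=np.array([[-28,-14],[-13,-31.5],[20,-35],[30,-20],[30,20],[20,35],[-13,31.5],[-28,14]])/1000
    return L@np.array([[np.cos(a),np.sin(a)],[-np.sin(a),np.cos(a)]])+[cx,cy]
W0=cv2.imread("pics/w0.png");T0=cv2.imread("pics/top0.png")
c=M[:2];h=.085
a=rect(W0,w,c,.015,h,400);th=np.linspace(0,6.28,60)
draw(a,c,h,400,np.c_[c[0]+.06*np.cos(th),c[1]+.06*np.sin(th)],(0,0,255))
P=[W([x/1000,y/1000,0])[:2] for x,y in((-70,-75),(240,-75),(240,75),(-70,75))]
draw(a,c,h,400,P,(0,255,255)); draw(a,c,h,400,model(.4805,-.049,np.deg2rad(68)),(255,0,0))
b=rect(W0,w,c,.033,h,400);draw(b,c,h,400,model(.4805,-.049,np.deg2rad(68)),(255,0,0))
o=np.hstack([a,b]);cv2.imwrite("pics/rect.png",o)
E
```

```text
(no output)
```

View pics/rect.png

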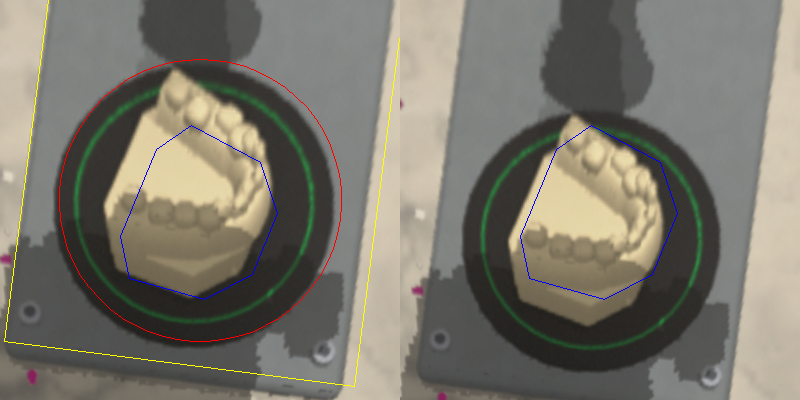

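```bash
sed -i 's/deg2rad(28)/deg2rad(43)/; s/M=np.array(\[.4886,-.0475/M=np.array([.488,-.0468/' h.py; cat >> h.py <<'E'
def tcp(p,phi,dz,up=0,back=0,fwd=.005): # TCP for grasping model with underside centre p, heading phi
    h=np.array([np.cos(phi),np.sin(phi),0]); return np.array(p)+h*(fwd-back)+[0,0,dz+up]
CR=np.array([.4815,-.0475,.015]);PC=np.deg2rad(-25);DR=np.array([.43,-.2,0]);BL=np.array([.436,.245,0]);DZ=.007
E
python3 - <<'E'
from h import *
def ck(n,p,r):
    s=manip.solve_ik(list(p),quat(r)); print(n,None if s is None else np.round(s,2), np.round(p,3))
r=lean(PC)
ck("cream",tcp(CR,PC,DZ),r);ck("pre",tcp(CR,PC,DZ,.07,.06),r);ck("pre2",tcp(CR,PC,DZ,.05,.03),r)
ck("dropU",tcp(DR,PC,DZ,.07),r);ck("drop",tcp(DR,PC,DZ),r)
r=lean(yaw)
for u,b in((0,0),(.05,.03),(.07,.06)):ck("place",tcp(M,yaw,DZ,u,b),r)
for d in(92,-88):
    a=np.deg2rad(d);r=lean(a)
    for rr in(r,flip(r)):
        ck(f"blue{d}",tcp(BL,a,DZ),rr);ck("pre",tcp(BL,a,DZ,.08,.03),rr)
T=CAM["top"];print(pix2plane(*T,[[410,243],[380,200],[425,240]],.02).round(3))
E
```

```text
cream [0.11 0.46 2.55 3.77 0.64 1.45] [ 0.486 -0.05   0.022]
pre [0.23 0.19 2.57 4.22 0.5  1.07] [ 0.432 -0.024  0.092]
pre2 [0.16 0.28 2.55 4.03 0.52 1.21] [ 0.459 -0.037  0.072]
dropU [-0.48  0.26  2.55  3.07  0.42  1.6 ] [ 0.435 -0.202  0.077]
drop None [ 0.435 -0.202  0.007]
place [-0.11  0.45  2.58  3.15  0.65  1.57] [ 0.493 -0.047  0.022]
place [-0.11  0.26  2.59  3.16  0.46  1.56] [ 0.463 -0.044  0.072]
place None [ 0.433 -0.04   0.092]
blue92 [0.05 0.57 2.21 1.22 0.81 2.08] [0.436 0.25  0.007]
pre [-0.02  0.41  2.15  1.01  0.94  2.32] [0.437 0.22  0.087]
blue92 [ 0.05  0.57  2.21  1.22  0.81 -1.06] [0.436 0.25  0.007]
pre [-0.02  0.41  2.15  1.01  0.94 -0.83] [0.437 0.22  0.087]
blue-88 [ 0.8   0.72  1.76 -0.54  1.28  1.09] [0.436 0.24  0.007]
pre [ 0.83  0.64  1.66 -0.5   1.45  1.02] [0.435 0.27  0.087]
blue-88 [ 0.8   0.72  1.76 -0.54  1.28 -2.05] [0.436 0.24  0.007]
pre [ 0.83  0.64  1.66 -0.5   1.45 -2.12] [0.435 0.27  0.087]
[[ 0.451 -0.328  0.02 ]
 [ 0.59  -0.23   0.02 ]
 [ 0.462 -0.378  0.02 ]]
```

```bash
sed -i 's/deg2rad(43)/deg2rad(40)/; s/DR=np.array(\[.43,-.2,/DR=np.array([.475,-.205,/' h.py; cat >> h.py <<'E'
def st(m=""): print(m,"t%.1f"%manip.get_time(),np.round(manip.get_tool_pos(),4),"F",np.round(manip.get_ft_force(),1),"open %.3f gf %.1f"%(manip.get_opening(),manip.get_grasp_force()),"q",np.round(manip.get_qpos(),2))
def line(p,r=None,vel=.15,f=None):
    return manip.move_straight(list(p),None if r is None else quat(r),vel=vel,until_force=f)
E
python3 - <<'E'
from h import *
r=lean(PC)
for n,p in (("g",tcp(CR,PC,DZ)),("pre",tcp(CR,PC,DZ,.05,.03)),("dU",tcp(DR,PC,DZ,.06)),("d",tcp(DR,PC,DZ))):
    s=manip.solve_ik(list(p),quat(r)); print(n,None if s is None else np.round(s,2))
s=manip.solve_ik(list(tcp(CR,PC,DZ,.05,.03)),quat(r))
if s[3]>2:
    v=np.array(s);v[1]-=.25;manip.movej(list(v));st("via")
    manip.movej(list(s));st("pre")
    print(line(tcp(CR,PC,DZ),r,.1,10));st("at")
E
```

```text
g [0.08 0.42 2.52 3.82 0.53 1.37]
pre [0.14 0.25 2.51 4.15 0.43 1.07]
dU [-0.43  0.31  2.43  3.17  0.3   1.56]
d [-0.43  0.48  2.49  3.16  0.53  1.57]
via t5.6 [ 0.4618 -0.0365  0.1854] F [ 0.3 -0.2  0.2] open 0.998 gf 0.0 q [0.14 0.   2.51 4.15 0.43 1.07]
pre t6.1 [ 0.459  -0.0371  0.072 ] F [ 0.   0.2 -0.4] open 0.997 gf 0.0 q [0.14 0.25 2.51 4.15 0.43 1.07]
False
at t6.8 [ 0.4861 -0.0496  0.0231] F [ 0.2 -0.3 -0.2] open 1.003 gf 0.0 q [0.08 0.42 2.52 3.82 0.53 1.37]
```

```bash
python3 - <<'E'
from h import *
r=lean(PC)
hand.grip(0.0,40);st("grip")
line(tcp(CR,PC,DZ,.05,.03),vel=.12);st("lift")
snap("wrist","w1.png"); snap("side","s1.png")
a=cv2.imread("pics/w1.png");b=cv2.imread("pics/s1.png")[150:280,240:400]
o=np.zeros((600,640,3),np.uint8);o[:400]=a;o[400:]=cv2.resize(b,(246,200)) .repeat(1,0)[:, :246] if 0 else 0
o[400:600,:246]=cv2.resize(b,(246,200));cv2.imwrite("pics/c1.png",o)
E
```

```text
grip t7.2 [ 0.4867 -0.0495  0.0236] F [-3.1  2.   9.7] open 0.666 gf 40.3 q [0.08 0.42 2.52 3.82 0.53 1.37]
lift t7.9 [ 0.4588 -0.0368  0.0721] F [-1.5  0.1 -0.6] open 0.665 gf 40.9 q [0.14 0.25 2.51 4.14 0.43 1.07]
```

View pics/c1.png

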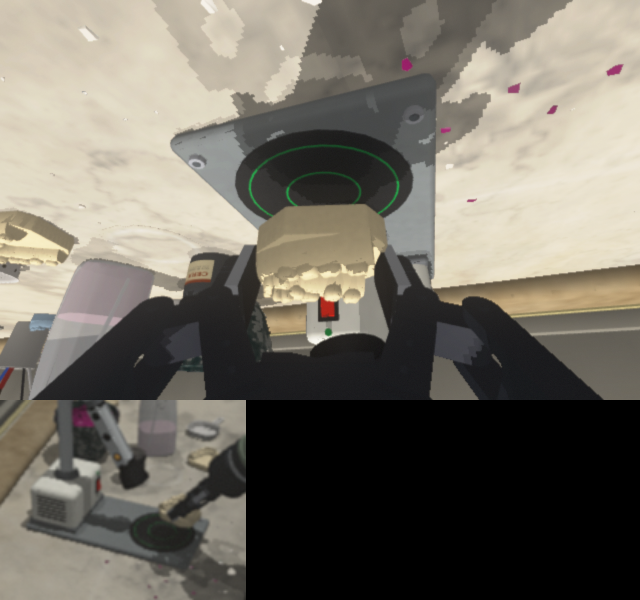

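```bash
python3 - <<'E'
from h import *
r=lean(PC)
try: line(tcp(DR,PC,.009,.05),vel=.25)
except manip.PlanningError as e: print(e); manip.reach(list(tcp(DR,PC,.009,.05)),quat(r))
st("dU")
line(tcp(DR,PC,.009,.003),vel=.1)
print(line(tcp(DR,PC,.009,-.004),vel=.02,f=4));st("down")
hand.grip(0.88);manip.pause(.1);st("rel")
z=r.apply([0,0,1]);line(manip.get_tool_pos()-.07*z,vel=.2);st("back")
a=np.deg2rad(92);rb=lean(a)
for n,p,q in(("pre",tcp(BL,a,.009,.07,.03),rb),("g",tcp(BL,a,.009),rb),("place",tcp(M,yaw,DZ,.05,.03),lean(yaw))):
    s=manip.solve_ik(list(p),quat(q)); print(n,None if s is None else np.round(s,2))
E
```

```text
dU t8.9 [ 0.4789 -0.2068  0.0582] F [-0.2  0.  -1.1] open 0.664 gf 40.9 q [-0.43  0.33  2.44  3.16  0.33  1.56]
True
down t9.8 [ 0.4804 -0.2073  0.0088] F [-1.5  1.2  5.3] open 0.667 gf 42.6 q [-0.43  0.47  2.49  3.16  0.53  1.57]
rel t10.3 [ 0.4796 -0.2069  0.0076] F [-0.2 -0.7  0.1] open 0.880 gf 0.0 q [-0.43  0.48  2.49  3.16  0.53  1.57]
back t10.8 [ 0.4395 -0.1882  0.0618] F [ 0.6  0.3 -0.4] open 0.876 gf 0.0 q [-0.42  0.28  2.54  3.16  0.38  1.56]
pre [0.01 0.41 2.15 0.97 0.89 2.36]
g [0.08 0.54 2.2  1.17 0.77 2.16]
place [-0.11  0.24  2.55  3.17  0.34  1.56]
```

```bash
python3 - <<'E'
from h import *
BL[1]=.2435
a=np.deg2rad(92);rb=lean(a);pre=tcp(BL,a,.009,.07,.03)
s=np.array(manip.solve_ik(list(pre),quat(rb)))
v=np.array(manip.get_qpos());v[1]-=.4;manip.movej(list(v));st("v1")
hand.grip(1.0)
w=s.copy();w[1]-=.35;manip.movej(list(w));st("v2")
manip.movej(list(s));st("pre")
print(line(tcp(BL,a,.010),rb,.12,8));st("at")
hand.grip(0.0,40);st("grip")
line(tcp(BL,a,.010,.07,.0),vel=.15);st("lift")
snap("wrist","w2.png")
E
```

```text
v1 t11.6 [ 0.4332 -0.1854  0.2529] F [-0.6 -0.1 -0.9] open 0.879 gf 0.0 q [-0.42 -0.12  2.54  3.16  0.38  1.56]
v2 t13.7 [0.4313 0.2184 0.2329] F [ 0.1 -0.6  0.1] open 0.995 gf 0.0 q [0.01 0.06 2.15 0.97 0.89 2.36]
pre t14.4 [0.4371 0.2186 0.0795] F [ 0.2 -0.2  1.4] open 1.002 gf 0.0 q [0.01 0.41 2.15 0.97 0.89 2.36]
False
at t15.1 [0.4363 0.2485 0.0109] F [ 0.8 -0.4 -0.3] open 0.997 gf 0.0 q [0.07 0.54 2.2  1.16 0.77 2.16]
grip t15.5 [0.4365 0.2484 0.0112] F [ 0.  -4.6  7.4] open 0.654 gf 40.7 q [0.07 0.54 2.2  1.16 0.78 2.16]
lift t16.2 [0.4355 0.2482 0.0796] F [-0.2 -0.  -1.5] open 0.651 gf 41.6 q [0.07 0.41 2.15 1.01 0.86 2.39]
```

View pics/w2.png

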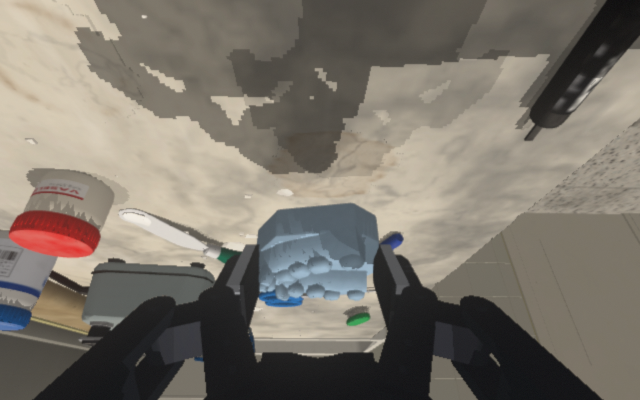

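```bash
python3 - <<'E'
from h import *
r=lean(yaw);C=M+RS.apply([0,.001,0])
pre=tcp(C,yaw,.0112,.045,.035)
s=np.array(manip.solve_ik(list(pre),quat(r)));print(s.round(2))
assert s[3]>2.5
v=np.array(manip.get_qpos());v[1]-=.35;manip.movej(list(v))
w=s.copy();w[1]-=.35;manip.movej(list(w));st("v2")
manip.movej(list(s));st("pre")
line(tcp(C,yaw,.0112,.004),r,.12)
print(line(tcp(C,yaw,.0112,-.003),vel=.02,f=4));st("down")
snap("top","t2.png")
E
```

```text
[-0.11  0.24  2.56  3.17  0.35  1.55]
v2 t18.8 [ 0.4546 -0.0416  0.233 ] F [-0.1  0.1 -1.3] open 0.654 gf 41.8 q [-0.11 -0.11  2.56  3.17  0.35  1.55]
pre t19.4 [ 0.4589 -0.042   0.0716] F [ 0.3 -0.9 -1.2] open 0.644 gf 41.7 q [-0.11  0.23  2.56  3.17  0.35  1.55]
True
down t20.4 [ 0.4931 -0.0464  0.0263] F [-0.9 -1.3  4. ] open 0.653 gf 42.9 q [-0.11  0.41  2.54  3.16  0.51  1.57]
```

Placed at the expected height, so I'll release, back out and check the centring.

```bash
python3 - <<'E'
from h import *
r=lean(yaw);z=r.apply([0,0,1])
hand.grip(0.88);manip.pause(.1)
line(manip.get_tool_pos()-.05*z,vel=.2);st()
v=np.array(manip.get_qpos());v[1]-=.3;manip.movej(list(v));st()
w=snap("wrist","w3.png");snap("side","s3.png");snap("top","t3.png")
cam=(w["K"],w["position"],w["orientation"])
a=cv2.imread("pics/w3.png");b=cv2.imread("pics/s3.png")[160:280,240:420];c=cv2.imread("pics/t3.png")[130:270,270:410]
th=np.linspace(0,6.28,80);X=M+np.c_[.06*np.cos(th),.06*np.sin(th),0*th]
cv2.polylines(a,[proj(*cam,X).round().astype(int)],True,(0,0,255),1)
L=np.array([[-28,-14],[-13,-31.5],[20,-35],[30,-20],[30,20],[20,35],[-13,31.5],[-28,14]])/1000
X=np.array([W([-y,x,0]) for x,y in L]);cv2.polylines(a,[proj(*cam,X).round().astype(int)],True,(255,0,255),1)
o=np.zeros((600,800,3),np.uint8);o[:400,:640]=a;o[400:,:300]=cv2.resize(b,(300,200));o[400:,300:500]=cv2.resize(c,(200,200));cv2.imwrite("pics/c3.png",o)
E
```

```text
t21.2 [ 0.4613 -0.0424  0.0644] F [ 0.4 -0.4 -0.3] open 0.878 gf 0.0 q [-0.11  0.26  2.57  3.17  0.39  1.56]
 t21.8 [ 0.4633 -0.0426  0.2036] F [ 0.2  0.1 -1. ] open 0.880 gf 0.0 q [-0.11 -0.04  2.57  3.17  0.39  1.56]
```

View pics/c3.png

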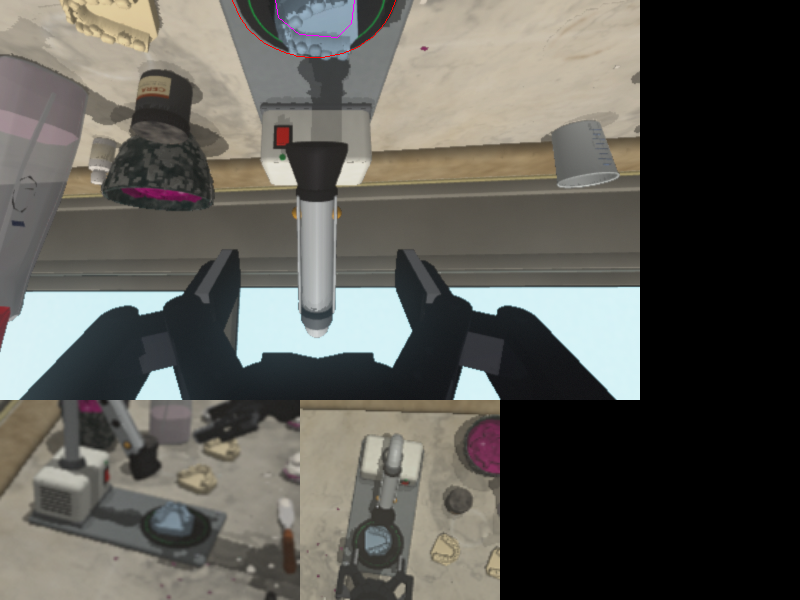

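The blue model stands level on the mat with its heel at column 357, where the overlay predicts 355. The brass buttons show at (296,214) and (338,214). I'll check the centring and the button positions numerically.

```bash
python3 - <<'E'
from h import *
L=np.array([[-28,-14],[-13,-31.5],[20,-35],[30,-20],[30,20],[20,35],[-13,31.5],[-28,14]])/1000
X=np.array([W([-y,x,z]) for x,y in L for z in(0,.018)]+[W([-y*.85,x*.85,.029]) for x,y in L])
for n,roi in(("side",(315,210,375,265)),("top",(310,215,340,250))):
    f="pics/%s3.png"%n[0]; im=cv2.imread(f).astype(int);m=(im[...,0]-im[...,2]>15)
    k=np.zeros_like(m);x0,y0,x1,y1=roi;k[y0:y1,x0:x1]=1;m&=k
    v,u=np.nonzero(m);p=proj(*CAM[n],X);print(n,len(u),"seen",u.min(),u.max(),v.min(),v.max(),"exp",p.min(0).round(1),p.max(0).round(1))
    q=proj(*CAM[n],[M+[0,0,.02],M+[.01,0,.02],M+[0,.01,.02]]);print("10mm x,y:",(q[1]-q[0]).round(1),(q[2]-q[0]).round(1))
w=vision.read_camera("wrist");cam=(w["K"],w["position"],w["orientation"])
print(proj(*cam,[W([.0825,.02,.143]),W([.0825,-.02,.143])]))
for n in("top","side"):
    print(n,proj(*CAM[n],[W([.0825,.02,.143]),W([.0825,-.02,.143])]).round(1))
b=W([.0825,0,.143]);z=WO.apply([0,0,1]);ax=RS.apply([.5,0,.866])
for d in(.017,-.06,-.1):
  for k in(0,-.042):
    s=manip.solve_ik(list(b+d*z+k*ax),quat(WO)); print(d,k,None if s is None else np.round(s,2))
E
```

```text
side 267 seen 332 353 221 238 exp [330.8 219.9] [357.7 241.7]
10mm x,y: [-3.6 -0.6] [-0.7  2. ]
top 174 seen 316 332 219 236 exp [314.2 217.5] [333.6 239.6]
10mm x,y: [ 0.1 -3.1] [-3.1 -0.1]
[[337.53540381 213.5491779 ]
 [292.21655065 213.76792867]]
top [[323.3 197.5]
 [336.8 199.6]]
side [[315.5 186.8]
 [320.9 180. ]]
0.017 0 [-0.12  0.31  2.45  3.16  0.66  1.56]
0.017 -0.042 [-0.11  0.4   2.54  3.15  0.84  1.57]
-0.06 0 [-0.11  0.12  2.53  3.16  0.56  1.56]
-0.06 -0.042 None
-0.1 0 [-0.11  0.01  2.56  3.17  0.48  1.55]
-0.1 -0.042 None
```

```bash
cat >> h.py <<'E'
B=W([.0825,.0007,.143]);zw=WO.apply([0,0,1]);ax=RS.apply([.5,0,.866])
E
python3 - <<'E'
from h import *
s=manip.solve_ik(list(B-.1*zw),quat(WO));manip.movej(list(s));hand.grip(1.0);st("pre")
print(line(B+.019*zw,WO,.12,10));st("at")
hand.grip(0.0,60);manip.pause(.2);st("grip")
line(B+.019*zw-.036*ax,vel=.05);st("36")
f=line(B+.019*zw-.044*ax,vel=.015,f=15);print(f);st("end")
p=manip.get_tool_pos();print("drawn",(B+.019*zw-p)@ax)
E
```

```text
pre t22.6 [ 0.4835 -0.0455  0.2079] F [ 0.  -0.7 -0.2] open 1.000 gf 0.0 q [-0.11  0.01  2.56  3.18  0.48  1.55]
False
at t23.7 [ 0.5857 -0.0585  0.1487] F [ 0.1 -0.2  0.5] open 1.001 gf 0.0 q [-0.11  0.31  2.45  3.16  0.66  1.56]
grip t24.4 [ 0.5857 -0.0587  0.149 ] F [-4.7  0.9  4.6] open 0.386 gf 59.0 q [-0.11  0.31  2.45  3.16  0.66  1.56]
36 t25.3 [ 0.5706 -0.0567  0.1216] F [-6.1  0.3 11.4] open 0.388 gf 58.6 q [-0.11  0.39  2.52  3.16  0.82  1.57]
False
end t26.0 [ 0.5652 -0.0559  0.1124] F [-4.8  0.7  6.2] open 0.385 gf 59.3 q [-0.11  0.41  2.54  3.16  0.86  1.57]
drawn 0.04184579681081404
```

```bash
python3 - <<'E'
from h import *
manip.pause(.3);st("settled");print("drawn",(B+.019*zw-manip.get_tool_pos())@ax*1000)
snap("side","s4.png");w=snap("wrist","w4.png")
a=cv2.imread("pics/s4.png")[130:240,270:370];b=cv2.imread("pics/w4.png")
o=np.zeros((600,800,3),np.uint8);o[:,:400]=cv2.resize(a,(400,600)) if 0 else 0
o[:440,:400]=cv2.resize(a,(400,440),interpolation=cv2.INTER_CUBIC);o[:500,400:800]=cv2.resize(b[150:400,220:420],(400,500),interpolation=cv2.INTER_CUBIC)
cv2.imwrite("pics/c4.png",o)
E
```

```text
settled t26.3 [ 0.5653 -0.0559  0.1124] F [-4.4  0.9  6.3] open 0.389 gf 59.3 q [-0.11  0.41  2.54  3.16  0.86  1.57]
drawn 41.83914598362821
```

View pics/c4.png

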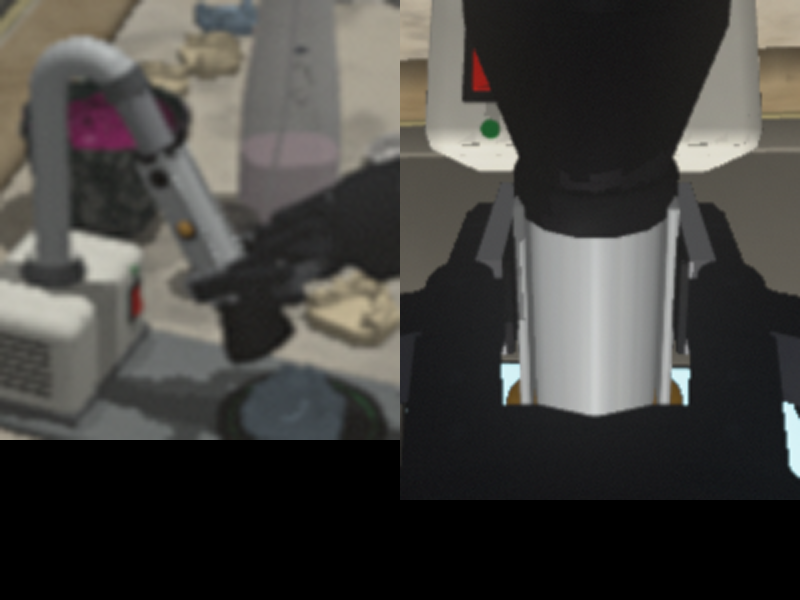

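Brass shows proud on both flanks, at (515,390) and (677,390), and one empty dark hole remains above the button in the side view. A short tug will confirm it is locked, then I'll release and retreat.

```bash
python3 - <<'E'
from h import *
p=manip.get_tool_pos();d=lambda:((B+.019*zw-manip.get_tool_pos())@ax*1000).round(2)
print(line(p+.004*ax,vel=.02,f=14),d(),"F",manip.get_ft_force().round(1))
line(B+.019*zw-.0405*ax,vel=.02);print(d(),manip.get_ft_force().round(1))
hand.grip(1.0);manip.pause(.1);st("open")
line(B+.019*zw-.005*ax,vel=.15)
line(B-.09*zw,vel=.2);st("clear")
v=np.array(manip.get_qpos());v[1]-=.15;v[0]-=.35;manip.movej(list(v));st("away")
for n in("side","top"):snap(n,n[0]+"5.png")
a=cv2.imread("pics/s5.png")[120:270,240:400];b=cv2.imread("pics/t5.png")[140:270,270:430]
cv2.imwrite("pics/c5.png",np.hstack([cv2.resize(a,(400,375),interpolation=3),cv2.resize(b,(400,375),interpolation=3)]))
E
```

```text
True 41.48 F [ 0.7  1.  -1.9]
41.54 [-4.   0.3 -1.3]
open t27.6 [ 0.5662 -0.056   0.1135] F [ 0.3 -0.   0.5] open 0.999 gf 0.0 q [-0.11  0.39  2.53  3.16  0.82  1.57]
clear t28.6 [ 0.4927 -0.0467  0.2025] F [ 0.3 -0.7  0.1] open 1.002 gf 0.0 q [-0.11  0.04  2.55  3.18  0.49  1.55]
away t29.4 [ 0.4339 -0.2062  0.2749] F [-0.   1.1 -0.1] open 1.000 gf 0.0 q [-0.46 -0.11  2.55  3.18  0.49  1.55]
```

View pics/c5.png

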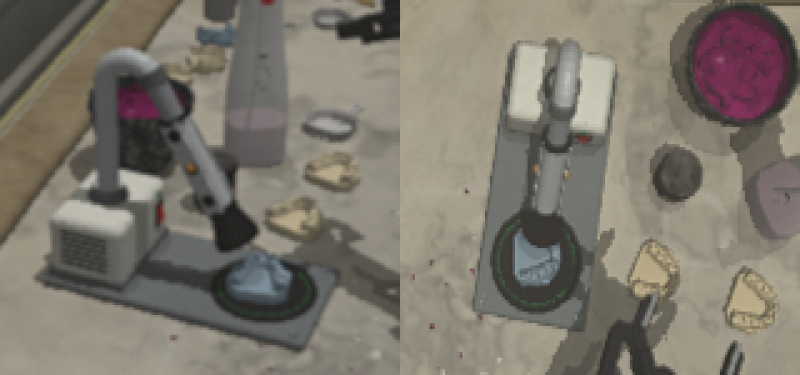

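The buttons stand in the middle hole at (190,168), with one empty hole above and one below. The blue model is centred on the mat clear of the nozzle, and the cream model stands free on the bench.

```bash
python3 -c "
from station import manip, vision, hand
print(manip.close_job())"
```

```text
the job is handed in; nothing more can be done
None
```

The changeover is finished and handed in at about 29 s: the cream model stands on the bench right of the unit, the blue model stands teeth up within about 3 mm of the mat's centre, and the wand is drawn down with both buttons out in the next hole and the nozzle clear of the blue model.

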